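Third hand at the vee jig: lock the length stop, then hold the rod against it

ROBOT

A 7-joint arm with a two-finger parallel gripper is mounted at the origin on a cart in front of the work surface, level with it; the furniture and walls round the work are solid. World frame = base frame: x ahead of the robot, y to its left, z up, the work surface at z = 0. Lengths are in m, angles in rad, forces in N, time in s.
With the tool pointing down it reaches from about 0.35 to 0.9 m from the base axis. Payload 19.9 kg.
Tool frame: the origin (TCP) lies at the very end of the fingers, on their centre line; the grasp point (between the pads) lies 19 mm behind it; z points along the fingers, y is the line along which they close (so a half turn about z gives the same grasp; the last joint's range is limited). The gripper opens to 94 mm and grips with 3 to 60 N. Pads are 16 mm wide; open, the fingers measure 119 mm over their backs; the gripper's body (75 mm by 177 mm) begins 78 mm behind the grasp point.
Start: joints at [1.274, 0.417, -0.01, 1.614, 0.005, 1.111, -0.053], TCP at [0.158, -0.605, 0.205] pointing down, gripper open.
Joint ranges: [-2.81, 2.81], [-0.39, 2.02], [-1.27, 1.25], [0.06, 2.57], [-1.19, 4.33], [0.19, 2], [-2.82, 2.82]. Speed limits (rad/s): [1.89, 1.89, 2.39, 2.39, 3.01, 3.01, 3.01].

INTERFACE

Orientations are given as a unit quaternion [x, y, z, w].
In Python, from cell import ctrl gives the robot as it stands.
- The arm moves only by the tool play_rows, never from a script. Its argument "commands" is a list of rows, each an object with "dr": the turn, a rotation vector about the world's x, y, z scaled (see below), a list of three; "xyz": the shift along the world's x, y, z scaled (see below), a list of three; "fingers": the gripper command: -1 is shut, 1 is fully open, values between are in proportion. A call has 1 to 5 rows; each row is the pose to reach, as a shift and turn from the pose commanded when the call began; what a row does not reach only later rows make up. The controller multiplies each number of a shift by 100 cm and each number of a turn by 90 degrees. A row lasts 1/12 s, in which the tool goes at most 41.7 mm and 7.16 degrees, less where a joint would pass 70% of its speed; a pose out of reach is approached as far as the arm can. A call with a number of a shift or a turn outside -1 to 1 is refused whole. A call with a gripper value outside its range is refused whole. The fingers move at their own pace and stop on an object; the grip force is fixed at half the most. Time passes only in rows, so rows that repeat a pose let the fingers close. It gives the time, the measured TCP pose, the force, the opening and the grip force at its end, in the units of the state.
- ctrl.state(): the state, without advancing time (a new reading comes with each control period).
- ctrl.grab_frame(name): name is "scene" or "top"; returns a dict with "pixels" (400x640x3 uint8, blue, green, red), "z_map" (400x640 float32, m along the optical axis (not along the pixel's ray), 0 where there is no reading), "fx", "fy", "cx", "cy" (pixels), "k1" (the pictures are not rectified: a ray, as slopes to the right and down, at radius r is drawn at 1 + k1 r^2 times it, then the intrinsics apply), "rvec" (rotation vector, rad) and "tvec" (3), from world to camera coordinates, as OpenCV has them. Camera axes: x right, y down, z forward; pixel columns grow to the right and rows downward; lengths in m; the calibration is good to about 2 mm. A picture is of the moment at which its call begins.
- ctrl.sign_off(): hands the job in; it is judged then, once.
The state is a dict: "time": time; "joint_pos": joint angles; "joint_velocities": joint speeds; "joint_efforts": joint torques, N m; "position": TCP position; "tcp_rot": TCP orientation; "ft_force": force on the tool from outside, world axes, zero at the start; "moment": the same for the moment, N m; "finger_gap": finger opening in m; "grip_force": force on a finger pad.
Only numpy, scipy, OpenCV 4.12 (cv2) and the standard library are available. Lean on these libraries where they do the work, as an engineer would, in place of code of your own. Each camera call takes 0.05 s, during which the arm holds its last target. There are 200 camera calls.

TASK

I am about to clamp the brass rod in the vee jig, so please be my third hand. First lock the length stop where it stands by turning its wing nut clockwise until it is tight, without shifting the stop. Then take the rod from the wooden rest, lay it in both vees and push it endwise against the stop with a steady push of about 12 N; finish while still holding it pressed there, so that I can swing the strap over and tighten it.

Things in the scene. Friction and masses are not known exactly. Their poses are not given: they have to be found in the camera images.
- vee_jig: Dark steel base plate 300 x 96 x 12 mm screwed to the bench, with two steel vee blocks and a sliding stop. Origin: centre of the underside; x runs along the rod towards the stop (roughly to the robot's left), z up. The vee blocks, 48 mm wide, tops 38.5 mm above the bench, cover x = -140 to -112 and -10 to +20 mm. A rod lying in the vees has its axis at y = 0, 38 mm above the bench.
- vee_gap (a point): Middle of the free gap between the two vee blocks, x = -61 mm in the jig, on the axis of a rod that lies in the vees (38 mm above the bench); axes as the jig's. The gap is 102 mm long: fingers reach down there on both sides of the rod, to the plate's top 12 mm above the bench.
- strap_stud (a point): Top of the strap clamp's stud, 74 mm above the bench, at x = 5, y = -38 mm in the jig. Its strap, 17 mm wide and 56 mm high, points 50 mm towards +x, swung aside; a knurled brass nut sits on it. To be left alone: the person will use it.
- length_stop: Sliding stop: grey saddle 44 mm wide on a rail at the jig's +x end, top 42 mm above the bench, with a round steel anvil 17 mm across. Origin: centre of the anvil's face, 38 mm above the bench; axes as the jig's; the face looks to -x. Its setting is x = 40 to 60 mm in the jig. With the nut loose it slides along x under about 3 N; locked it withstands more than 30 N.
- wing_nut (a joint): Captive wing nut on top of the stop, turned about the vertical. rad: 0 = loosest, wing along the rail; grows clockwise seen from above. Starts at 0 to 0.35, begins to grip at 0.7, is tight from 1.2 on and meets its end at 1.5, wing nearly square across the rail. Stays where it is left; needs about 0.25 N m to tighten.
- wing_grip (a point): Point on the nut's axis at mid height of the wing, 34 mm behind the anvil's face, 69 mm above the bench; x along the wing, z up. The wing is a solid steel bar 52 mm long, 10 mm thick, standing upright from 50 to 78 mm above the bench, pinched across its thickness. Hub and washer below it are 28 mm wide, up to 51 mm.
- rod: Brass rod, 16 mm in diameter, 200 mm long, about 0.34 kg. Origin at its middle, on its axis; x along it. It lies in the notches of the stock rest, axis 32 mm above the bench; both ends are alike. Sliding in the vees it drags with 2 to 5 N. Against the locked stop it meets a stiff end: a few tenths of a millimetre change the push by several N, so the push is best checked and trimmed after contact.
- stock_rest: Wooden rest 130 x 46 mm fixed to the bench, with two notched cheeks 16 mm thick at x = -53 and +53 mm, 33.5 mm high, over a base 8 mm thick. Origin: centre of the underside; x along the rod. Between the cheeks fingers can reach down on both sides of the rod.
- calipers: Steel calipers 175 mm long lying in front of the jig; to be left alone.
- piercing_saw: Piercing saw 315 mm long lying to the left of the jig; to be left alone.
- round_tin: Small round tin, 47 mm across, 14 mm high, behind the rest; to be left alone.

How it is judged:
On the way, in this order (a step that is already met when the one before it is completed fails the run):
1. the wing nut is tight (value of joint wing_nut above 1.15 rad), for 0.2 s.
2. the rod lies in both vees, along the jig (z of rod in the frame of vee_jig below 0.0405 m and y of rod in the frame of vee_jig between -0.003 and 0.003 m and x of rod in the frame of vee_jig above -0.12 m and angle between the x axis of rod and the x axis of vee_jig, either way round below 0.04 rad), for 0.2 s.
At the end, for the whole second after the job is handed in: Through the last second the wing nut is tight (1.15 rad or more), the stop stands within 4 mm of where it was set, and the rod lies in both vees (axis within 3 mm sideways, 2.5 mm in height and 0.04 rad of the jig's) while the fingers keep it pressed against the stop with 5 to 22 N, at rest (value of joint wing_nut above 1.15 rad and distance of length_stop from where it was at the start of the episode below 0.004 m and contact force between rod and length_stop between 5 and 22 N and contact force between the fingers and rod above 2 N and z of rod in the frame of vee_jig between 0.035 and 0.0405 m and y of rod in the frame of vee_jig between -0.003 and 0.003 m and angle between the x axis of rod and the x axis of vee_jig, either way round below 0.04 rad and linear speed of rod below 0.01 m/s); the arm keeps its last pose, push and grip.
It fails at once if the calipers, the saw or the tin are pushed more than 3 cm (distance of any of calipers, piercing_saw, round_tin from where it was at the start of the episode above 0.03 m).
It also fails if it takes over 61 s, if anything falls off the work surface, if the arm or the gripper's body presses on something with over 40 N, if the wrist force passes 120 N, or if a joint passes its speed limit or range.

## Working session

There is one attempt and no reset: what is moved stays moved. The work goes in short steps, Python scripts to look and compute and a tool call to move; the robot and the scene stay as the last step left them, time stands still between calls to the robot, and variables do not carry over. Pictures are saved under pics/ and viewed, at most 10 in all, crops included, and the job is handed in when it is done.

Besides the shell and the picture viewer there is one more tool, called after "Call:" by a JSON object that holds its "fn" and its "kwargs". play_rows: Moves the arm, as the interface text tells. Shifts and turns lie within -1 to 1; 1 stands for 100 cm of shift or 90 degrees of turn. Its arguments: {"type":"object","properties":{"commands":{"type":"array"}},"required":["commands"]}

```bash
mkdir -p pics; cat > h.py <<'E'
import numpy as np, cv2, pickle
from cell import ctrl
def grab(n,f=None):
    d=ctrl.grab_frame(n); pickle.dump(d,open(f'{n}.pkl','wb'))
    if f: cv2.imwrite(f'pics/{f}.png',d['pixels'])
    return d
def load(n): return pickle.load(open(f'{n}.pkl','rb'))
def rays(d,uv):
    uv=np.atleast_2d(np.array(uv,float)); s=np.c_[(uv[:,0]-d['cx'])/d['fx'],(uv[:,1]-d['cy'])/d['fy']]
    r0=np.linalg.norm(s,axis=1,keepdims=True); r=r0.copy()
    for _ in range(20): r=r0/(1+d['k1']*r*r)
    s=s/(1+d['k1']*r*r)
    R=cv2.Rodrigues(np.array(d['rvec'],float))[0]; t=np.array(d['tvec'],float).ravel()
    return -R.T@t, np.c_[s,np.ones(len(s))]@R
def plane(d,uv,z):
    o,r=rays(d,uv); return o+r*((z-o[2])/r[:,2])[:,None]
def cloud(d):
    v,u=np.mgrid[0:400,0:640]; o,r=rays(d,np.c_[u.ravel(),v.ravel()])
    return (o+r*d['z_map'].reshape(-1,1)).reshape(400,640,3)
E
python3 - <<'E'
from h import *
for n in('scene','top'):
    d=grab(n,n+'0'); o,r=rays(d,[[320,200]]); print(n,d['fx'],d['k1'],o,r)
s=ctrl.state(); print({k:np.round(v,3) for k,v in s.items()})
E
```

```text
scene 426.83632256172723 -0.11370784501109081 [0.20213848 0.75654608 0.90282929] [[ 0.27833329 -0.63097119 -0.72420921]]
top 364.25371420554393 -0.02790765592624782 [ 0.40341912 -0.01390633  0.89804469] [[ 0.18386079 -0.00474012 -0.98294099]]
{'time': np.float64(0.1), 'joint_pos': array([ 1.273,  0.418, -0.01 ,  1.614,  0.005,  1.111, -0.053]), 'joint_velocities': array([ 0.001,  0.001,  0.001, -0.003,  0.   , -0.   , -0.001]), 'joint_efforts': array([ 0.0000e+00, -8.5257e+01,  6.3900e-01, -4.2669e+01, -4.9000e-02,
        1.6000e-02,  0.0000e+00]), 'position': array([ 0.158, -0.604,  0.205]), 'tcp_rot': array([ 0.992,  0.128, -0.   , -0.001]), 'ft_force': array([ 0.001,  0.301, -0.541]), 'moment': array([ 0.012, -0.015, -0.006]), 'grip_force': np.float64(0.0), 'finger_gap': np.float64(0.094)}
```

View pics/top0.png

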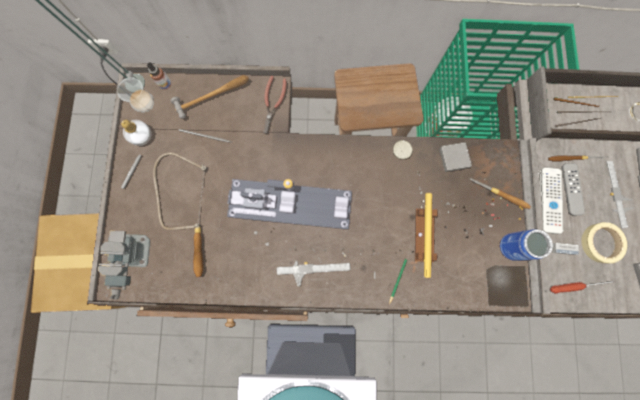

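View pics/scene0.png

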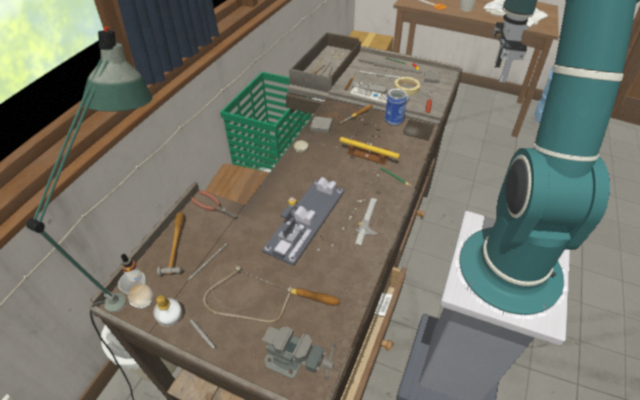

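The top view shows the jig plate at about (230-352, 180-227), with the stop at its left end and the brass strap nut near (288,183). The rod is at (428,195-277) on the rest, the tin at (402,149), the calipers at (313,268) and the saw at (190,200). Next I'll measure the rod and the plate and enlarge the stop.

```bash
python3 - <<'E'
from h import *
for n in('top','scene'):
    d=load(n); im=d['pixels']; hsv=cv2.cvtColor(im,cv2.COLOR_BGR2HSV)
    m=cv2.inRange(hsv,(18,140,120),(32,255,255)); k,l,s,c=cv2.connectedComponentsWithStats(m)
    for i in range(1,k):
        if s[i,4]<150: continue
        p=np.argwhere(l==i)[:,::-1]; P=plane(d,p,.034)
        c2,(w,h),a=cv2.minAreaRect((P[:,:2]*1000).astype(np.float32)); print(n,s[i],np.round(c2,1),round(w,1),round(h,1),round(a,2))
        if n=='scene' or 1:
            q=P[:,:2]-P[:,:2].mean(0); e=np.linalg.svd(q,full_matrices=False)[2][0]; print('  mean',P.mean(0).round(4),'dir',e.round(4))
d=load('top'); C=cloud(d); z=C[...,2]
m=((z>.007)&(z<.02)).astype(np.uint8); m[:,:200]=0;m[:,380:]=0;m[:150]=0;m[250:]=0
m2=((z>.007)).astype(np.uint8); m2[:,:215]=0;m2[:,370:]=0;m2[:170]=0;m2[240:]=0
k,l,s,c=cv2.connectedComponentsWithStats(m2); i=1+s[1:,4].argmax(); p=np.argwhere(l==i)[:,::-1]
P=plane(d,p,.012); c2,(w,h),a=cv2.minAreaRect((P[:,:2]*1000).astype(np.float32)); print('plate',s[i],c2,w,h,a)
# steel wing heights
q=C[170:240,215:370].reshape(-1,3)
for lo,hi in((.03,.045),(.048,.06),(.066,.09)):
    t=q[(q[:,2]>lo)&(q[:,2]<hi)]; print(lo,len(t),t.mean(0) if len(t) else '', t.min(0),t.max(0))
a=cv2.resize(d['pixels'][165:240,215:365],None,fx=5,fy=5,interpolation=cv2.INTER_CUBIC)
b=load('scene')['pixels'][170:265,258:348]; b=cv2.resize(b,(375,396),interpolation=cv2.INTER_CUBIC)
cv2.imwrite('pics/c1.png',np.vstack([np.pad(a[:,:,:],((0,0),(0,50),(0,0)))[:200 if 0 else 375]]))
E
```

```text
scene [340 137  59  21 325] [ 487.1 -276.2] 29.4 200.6 87.91
  mean [ 0.4854 -0.2756  0.034 ] dir [-0.999   0.0452]
plate [ 228  180  124   50 4733] (562.8911743164062, 58.17206573486328) 301.52435302734375 109.15156555175781 86.37501525878906
0.03 628 [0.55632856 0.04942033 0.03799893] [ 0.52448579 -0.0829935   0.03002784] [0.58986024 0.16815714 0.04498116]
0.048 173 [0.59017067 0.09406515 0.05445348] [0.55458049 0.0470762  0.04836462] [0.60752144 0.1612535  0.05939318]
0.066 146 [0.57140754 0.12170009 0.07413573] [0.55701617 0.05088547 0.06602734] [0.60433016 0.16922173 0.08153556]
```

View pics/c1.png

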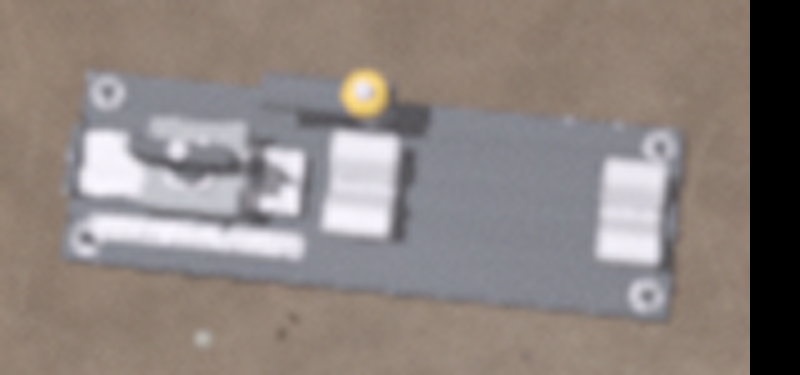

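The crop shows plate corners at crop (88,72), (683,128), (667,318) and (65,258). The vee blocks are centred at (361,184) and (632,211). The dark wing bar runs from (133,145) to (257,165), nearly along the rail.

```bash
python3 - <<'E'
from h import *
d=load('top'); f=lambda c:np.array(c,float)/5+[214.6,164.6]
K=plane(d,f([[88,72],[683,128],[667,318],[65,258]]),.012)[:,:2]
print('corners',K.round(4)); print('sides',[np.linalg.norm(K[i]-K[(i+1)%4]).round(4) for i in range(4)])
e=K[0]-K[1]+K[3]-K[2]; e/=np.linalg.norm(e); c=K.mean(0); n=np.array([-e[1],e[0]])
print('jig origin',c.round(4),'xdir',e.round(4), 'yaw deg',np.degrees(np.arctan2(e[1],e[0])))
V=plane(d,f([[361,184],[632,211]]),.0385)[:,:2]; J=lambda P:np.c_[(P-c)@e,(P-c)@n]
print('vees in jig (5,0),(-126,0):',J(V).round(4))
print('stud nut (5,-38):',J(plane(d,f([[364,91]]),.074)[:,:2]).round(4))
C=cloud(d); q=C[170:240,215:300].reshape(-1,3); t=q[(q[:,2]>.068)&(q[:,2]<.09)]; j=J(t[:,:2]); 
w=t[(np.abs(j[:,1])<.028)&(j[:,0]>.03)]; j=J(w[:,:2]); print('wing',len(w),j.mean(0).round(4),j.min(0).round(4),j.max(0).round(4),'z',w[:,2].mean())
r=cv2.minAreaRect((w[:,:2]*1000).astype(np.float32)); print(r)
W=J(plane(d,f([[133,145],[257,165]]),.078)[:,:2]); print('wing ends pix',W.round(4))
# rod
hsv=cv2.cvtColor(d['pixels'],cv2.COLOR_BGR2HSV)
m=cv2.inRange(hsv,(14,110,110),(35,255,255)); m[:,:410]=0;m[:,440:]=0;m[:190]=0;m[282:]=0
p=np.argwhere(m>0)[:,::-1]; P=plane(d,p,.036)[:,:2]
print('rod',len(p),cv2.minAreaRect((P*1000).astype(np.float32)),P.mean(0))
q=C[185:290,405:450].reshape(-1,3); t=q[q[:,2]>.033]; print('cloud rod',len(t),cv2.minAreaRect((t[:,:2]*1000).astype(np.float32)),t.mean(0),np.percentile(t[:,2],95))
d=load('scene');hsv=cv2.cvtColor(d['pixels'],cv2.COLOR_BGR2HSV);m=cv2.inRange(hsv,(16,120,110),(34,255,255)); m[:,:335]=0;m[:,402:]=0;m[:130]=0;m[165:]=0
p=np.argwhere(m>0)[:,::-1]; P=plane(d,p,.036)[:,:2]; print('rod scene',cv2.minAreaRect((P*1000).astype(np.float32)))
E
```

```text
corners [[ 0.6162  0.2027]
 [ 0.5962 -0.0952]
 [ 0.5011 -0.0884]
 [ 0.5222  0.2073]]
sides [np.float64(0.2985), np.float64(0.0954), np.float64(0.2965), np.float64(0.0941)]
jig origin [0.5589 0.0566] xdir [0.0689 0.9976] yaw deg 86.04704500268134
vees in jig (5,0),(-126,0): [[ 0.0048  0.0008]
 [-0.1257  0.0012]]
stud nut (5,-38): [[ 0.0048 -0.0368]]
wing 105 [0.0862 0.0016] [ 0.0613 -0.0044] [0.1129 0.0065] z 0.07635148421797401
((564.1477661132812, 143.4731903076172), (51.63875198364258, 10.248607635498047), 84.20295715332031)
wing ends pix [[ 0.1071 -0.0002]
 [ 0.0493  0.0035]]
rod 686 ((489.5578918457031, -276.0680847167969), (21.435546875, 200.73098754882812), 88.387451171875) [ 0.48845365 -0.27636276]
cloud rod 618 ((432.05316162109375, -194.8670654296875), (161.3295440673828, 328.99774169921875), 35.11334228515625) [ 0.48518157 -0.26984188  0.0571513 ] 0.04178479192594081
rod scene ((486.76141357421875, -274.8324279785156), (35.48362731933594, 203.6111602783203), 88.58582305908203)
```

The measured sizes match the given ones: plate, vees and wing (51.6 x 10.2 mm, top about 0.077 m). I get the wing centre at (0.564, 0.143) pointing at about 83°, the rod at (0.488, -0.276) pointing at about 88.4°, and a jig yaw of 86°. Moving to the wing.

Call:
{"fn": "play_rows", "kwargs": {"commands": [{"xyz": [0.095, 0.176, 0], "dr": [0, 0, 0.19], "fingers": -0.1}, {"xyz": [0.095, 0.176, 0], "dr": [0, 0, 0.19], "fingers": -0.1}, {"xyz": [0.095, 0.176, 0], "dr": [0, 0, 0.19], "fingers": -0.1}, {"xyz": [0.095, 0.176, 0], "dr": [0, 0, 0.19], "fingers": -0.1}, {"xyz": [0.095, 0.176, 0], "dr": [0, 0, 0.19], "fingers": -0.1}]}}

```text
time: 0.52
position: [0.2541, -0.4259, 0.2052]
tcp_rot: [0.962, 0.274, -0.0, -0.0]
ft_force: [1.6, -0.3, -0.9]
finger_gap: 0.0641
grip_force: 0.0
```

Call:
{"fn": "play_rows", "kwargs": {"commands": [{"xyz": [0.095, 0.176, 0], "dr": [0, 0, 0.19], "fingers": -0.1}, {"xyz": [0.095, 0.176, 0], "dr": [0, 0, 0.19], "fingers": -0.1}, {"xyz": [0.095, 0.176, 0], "dr": [0, 0, 0.19], "fingers": -0.1}, {"xyz": [0.095, 0.176, 0], "dr": [0, 0, 0.19], "fingers": -0.1}, {"xyz": [0.095, 0.176, 0], "dr": [0, 0, 0.19], "fingers": -0.1}]}}

```text
time: 0.93
position: [0.3489, -0.2499, 0.2055]
tcp_rot: [0.91, 0.414, -0.0, 0.0]
ft_force: [1.3, -0.2, -0.0]
finger_gap: 0.0423
grip_force: 0.0
```

Call:
{"fn": "play_rows", "kwargs": {"commands": [{"xyz": [0.095, 0.176, 0], "dr": [0, 0, 0.19], "fingers": -0.1}, {"xyz": [0.095, 0.176, 0], "dr": [0, 0, 0.19], "fingers": -0.1}, {"xyz": [0.095, 0.176, 0], "dr": [0, 0, 0.19], "fingers": -0.1}, {"xyz": [0.095, 0.176, 0], "dr": [0, 0, 0.19], "fingers": -0.1}, {"xyz": [0.095, 0.176, 0], "dr": [0, 0, 0.19], "fingers": -0.1}]}}

```text
time: 1.35
position: [0.4439, -0.0738, 0.2056]
tcp_rot: [0.838, 0.545, 0.0, 0.0]
ft_force: [-0.3, -0.8, 0.5]
finger_gap: 0.0423
grip_force: 0.0
```

Call:
{"fn": "play_rows", "kwargs": {"commands": [{"xyz": [0.095, 0.176, 0], "dr": [0, 0, 0.19], "fingers": -0.1}, {"xyz": [0.095, 0.176, 0], "dr": [0, 0, 0.19], "fingers": -0.1}, {"xyz": [0.095, 0.176, 0], "dr": [0, 0, 0.19], "fingers": -0.1}, {"xyz": [0.095, 0.176, 0], "dr": [0, 0, 0.19], "fingers": -0.1}, {"xyz": [0.095, 0.176, 0], "dr": [0, 0, 0.19], "fingers": -0.1}]}}

```text
time: 1.77
position: [0.5388, 0.1022, 0.2052]
tcp_rot: [0.748, 0.663, 0.0, -0.0]
ft_force: [0.9, -0.6, -0.4]
finger_gap: 0.0421
grip_force: 0.0
```

Call:
{"fn": "play_rows", "kwargs": {"commands": [{"xyz": [0.0255, 0.041, 0], "dr": [0, 0, 0], "fingers": -0.1}, {"xyz": [0.0255, 0.041, -0.03], "dr": [0, 0, 0], "fingers": -0.1}, {"xyz": [0.0255, 0.041, -0.06], "dr": [0, 0, 0], "fingers": -0.1}, {"xyz": [0.0255, 0.041, -0.09], "dr": [0, 0, 0], "fingers": -0.1}, {"xyz": [0.0255, 0.041, -0.11], "dr": [0, 0, 0], "fingers": -0.1}]}}

```text
time: 2.18
position: [0.5624, 0.1403, 0.0924]
tcp_rot: [0.748, 0.663, -0.001, -0.001]
ft_force: [0.6, -0.1, 0.2]
finger_gap: 0.0422
grip_force: 0.0
```

```bash
python3 - <<'E'
from h import *
d=grab('top'); a=d['pixels'][165:240,215:305]; b=grab('scene')['pixels'][150:280,240:370]
cv2.imwrite('pics/c2.png',np.hstack([cv2.resize(a,(390,325),interpolation=2),cv2.resize(b,(400,325),interpolation=2)]))
E
```

```text
(no output)
```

View pics/c2.png

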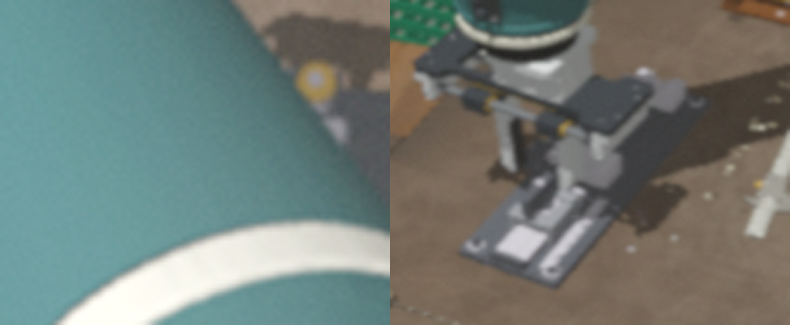

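In the right half, the fingers straddle the dark wing at about (540,190). The left half shows only the arm covering the top view. Descending and closing.

Call:
{"fn": "play_rows", "kwargs": {"commands": [{"xyz": [0, 0, -0.025], "dr": [0, 0, 0], "fingers": -0.1}, {"xyz": [0, 0, -0.041], "dr": [0, 0, 0], "fingers": -0.1}, {"xyz": [0, 0, -0.041], "dr": [0, 0, 0], "fingers": -0.1}, {"xyz": [0, 0, -0.041], "dr": [0, 0, 0], "fingers": -0.6}, {"xyz": [0, 0, -0.041], "dr": [0, 0, 0], "fingers": -0.7}]}}

```text
time: 2.7
position: [0.5645, 0.1407, 0.0562]
tcp_rot: [0.749, 0.663, 0.001, 0.0]
ft_force: [-0.3, -0.9, 0.9]
finger_gap: 0.0322
grip_force: 0.0
```

Call:
{"fn": "play_rows", "kwargs": {"commands": [{"xyz": [0, 0, 0], "dr": [0, 0, 0], "fingers": -0.85}, {"xyz": [0, 0, 0], "dr": [0, 0, 0], "fingers": -1}, {"xyz": [0, 0, 0], "dr": [0, 0, 0], "fingers": -1}, {"xyz": [0, 0, 0], "dr": [0, 0, 0], "fingers": -1}, {"xyz": [0, 0, 0], "dr": [0, 0, 0], "fingers": -1}]}}

```text
time: 3.12
position: [0.5638, 0.1404, 0.0551]
tcp_rot: [0.749, 0.663, 0.0, 0.0]
ft_force: [-2.9, -0.9, 7.6]
finger_gap: 0.0098
grip_force: 29.9
```

```bash
python3 - <<'E'
from h import *
d=load('top'); f=lambda c:np.array(c,float)/5+[214.6,164.6]
c=np.array([.5579,.0567]); e=np.array([.0689,.9976]); n=np.array([-e[1],e[0]]); J=lambda P:np.c_[(P-c)@e,(P-c)@n]
for z,p in((.08,[178,150]),(.078,[133,145]),(.078,[240,160]),(.078,[257,165]),(.042,[147,155]),(.042,[248,180])): 
  P=plane(d,f([p]),z)[:,:2]; print(z,p,J(P).round(4),P.round(4))
s=ctrl.state(); print(s['position'],s['tcp_rot'],s['ft_force'],s['moment'])
im=cv2.imread('pics/top0.png')[184:210,228:285]
cv2.imwrite('pics/c3.png',cv2.resize(im,None,fx=14,fy=14,interpolation=cv2.INTER_NEAREST))
E
```

```text
0.08 [178, 150] [[ 0.0858 -0.0006]] [[0.5644 0.1422]]
0.078 [133, 145] [[ 0.107  -0.0012]] [[0.5665 0.1634]]
0.078 [240, 160] [[0.0573 0.0009]] [[0.5609 0.1139]]
0.078 [257, 165] [[0.0492 0.0025]] [[0.5588 0.106 ]]
0.042 [147, 155] [[ 0.108  -0.0036]] [[0.569  0.1642]]
0.042 [248, 180] [[0.0583 0.0037]] [[0.5582 0.1151]]
[0.56379222 0.14042908 0.05505989] [7.48571640e-01 6.63053877e-01 1.12956732e-04 2.07849707e-04] [-2.89532769 -0.93615992  7.57532521] [-0.32561704  0.57193424  0.11734657]
```

View pics/c3.png

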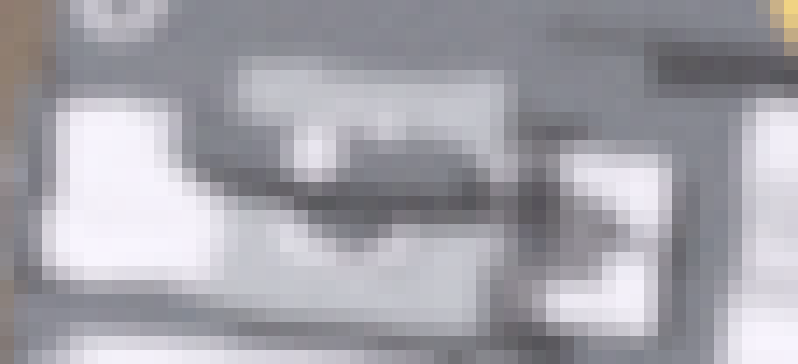

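The picture shows the bright stud tip on the nut axis near crop (313,150), which gives y of about 0.142. My grip is about 2 mm short of that along the wing, so I'll let the TCP orbit the axis while turning.

Call:
{"fn": "play_rows", "kwargs": {"commands": [{"xyz": [-0.0002, 0, 0], "dr": [0, 0, -0.06], "fingers": -1}, {"xyz": [-0.0004, 0, 0], "dr": [0, 0, -0.12], "fingers": -1}, {"xyz": [-0.0006, 0.0001, 0], "dr": [0, 0, -0.18], "fingers": -1}, {"xyz": [-0.0008, 0.0002, 0], "dr": [0, 0, -0.24], "fingers": -1}, {"xyz": [-0.001, 0.0002, 0], "dr": [0, 0, -0.3], "fingers": -1}]}}

```text
time: 3.53
position: [0.5629, 0.1407, 0.0551]
tcp_rot: [0.884, 0.468, 0.0, 0.0]
ft_force: [-1.3, -1.1, 5.1]
finger_gap: 0.0095
grip_force: 29.9
```

Call:
{"fn": "play_rows", "kwargs": {"commands": [{"xyz": [-0.0002, 0.0001, 0], "dr": [0, 0, -0.06], "fingers": -1}, {"xyz": [-0.0004, 0.0002, 0], "dr": [0, 0, -0.12], "fingers": -1}, {"xyz": [-0.0006, 0.0004, 0], "dr": [0, 0, -0.18], "fingers": -1}, {"xyz": [-0.0008, 0.0005, 0], "dr": [0, 0, -0.24], "fingers": -1}, {"xyz": [-0.001, 0.0007, 0], "dr": [0, 0, -0.3], "fingers": -1}]}}

```text
time: 3.95
position: [0.5623, 0.1414, 0.0552]
tcp_rot: [0.969, 0.249, 0.001, 0.0]
ft_force: [-0.6, -2.0, 5.8]
finger_gap: 0.0101
grip_force: 29.9
```

Call:
{"fn": "play_rows", "kwargs": {"commands": [{"xyz": [-0.0001, 0.0002, 0], "dr": [0, 0, -0.05], "fingers": -1}, {"xyz": [-0.0002, 0.0004, 0], "dr": [0, 0, -0.1], "fingers": -1}, {"xyz": [-0.0003, 0.0006, 0], "dr": [0, 0, -0.16], "fingers": -1}, {"xyz": [-0.0004, 0.0008, 0], "dr": [0, 0, -0.21], "fingers": -1}, {"xyz": [-0.0004, 0.001, 0], "dr": [0, 0, -0.26], "fingers": -1}]}}

```text
time: 4.37
position: [0.562, 0.142, 0.0553]
tcp_rot: [0.999, 0.047, 0.001, 0.0]
ft_force: [-0.6, -3.3, 8.3]
finger_gap: 0.0097
grip_force: 29.9
```

Call:
{"fn": "play_rows", "kwargs": {"commands": [{"xyz": [0, 0, 0], "dr": [0, 0, 0], "fingers": -1}, {"xyz": [0, 0, 0], "dr": [0, 0, 0], "fingers": -1}, {"xyz": [0, 0, 0], "dr": [0, 0, 0], "fingers": -1}]}}

```text
time: 4.62
position: [0.562, 0.1421, 0.0553]
tcp_rot: [0.999, 0.049, 0.001, 0.0]
ft_force: [0.0, -3.4, 8.3]
finger_gap: 0.0096
grip_force: 30.0
```

```bash
python3 - <<'E'
from h import *
s=ctrl.state(); print(s['position'],s['tcp_rot'],s['moment'],s['joint_pos'])
E
```

```text
[0.56201526 0.14208154 0.05528191] [9.98789871e-01 4.91751673e-02 7.71208166e-04 3.58538263e-05] [-0.56740427 -0.06555192 -0.00692572] [-0.08475917  0.53626599 -0.2775469   1.83795001  0.19851368  0.79279061
 -1.93739851]
```

Call:
{"fn": "play_rows", "kwargs": {"commands": [{"xyz": [0, 0, 0], "dr": [0, 0, 0], "fingers": -0.3}, {"xyz": [0, 0, 0], "dr": [0, 0, 0], "fingers": -0.3}, {"xyz": [0, 0, 0], "dr": [0, 0, 0], "fingers": -0.3}, {"xyz": [0, 0, 0.03], "dr": [0, 0, 0], "fingers": -0.3}, {"xyz": [0, 0, 0.07], "dr": [0, 0, 0], "fingers": -0.3}]}}

```text
time: 5.03
position: [0.5592, 0.1419, 0.1225]
tcp_rot: [0.999, 0.05, -0.003, 0.0]
ft_force: [1.1, -0.2, 0.8]
finger_gap: 0.0329
grip_force: 0.0
```

Call:
{"fn": "play_rows", "kwargs": {"commands": [{"xyz": [-0.018, -0.09, 0.06], "dr": [0, 0, 0.23], "fingers": -0.1}, {"xyz": [-0.018, -0.09, 0.06], "dr": [0, 0, 0.23], "fingers": -0.1}, {"xyz": [-0.018, -0.09, 0.06], "dr": [0, 0, 0.23], "fingers": -0.1}, {"xyz": [-0.018, -0.09, 0.06], "dr": [0, 0, 0.23], "fingers": -0.1}, {"xyz": [-0.018, -0.09, 0.06], "dr": [0, 0, 0.23], "fingers": -0.1}]}}

```text
time: 5.45
position: [0.5436, 0.0508, 0.1853]
tcp_rot: [0.974, 0.227, 0.001, 0.0]
ft_force: [-0.4, 0.6, 0.7]
finger_gap: 0.0419
grip_force: 0.0
```

Call:
{"fn": "play_rows", "kwargs": {"commands": [{"xyz": [-0.028, -0.165, 0], "dr": [0, 0, 0.35], "fingers": -0.1}, {"xyz": [-0.028, -0.165, 0], "dr": [0, 0, 0.35], "fingers": -0.1}, {"xyz": [-0.028, -0.165, 0], "dr": [0, 0, 0.35], "fingers": -0.1}, {"xyz": [-0.028, -0.165, 0], "dr": [0, 0, 0.35], "fingers": -0.1}, {"xyz": [-0.028, -0.165, 0], "dr": [0, 0, 0.35], "fingers": -0.1}]}}

```text
time: 5.87
position: [0.5144, -0.1147, 0.1835]
tcp_rot: [0.875, 0.485, -0.001, -0.0]
ft_force: [0.2, -1.0, 0.8]
finger_gap: 0.0421
grip_force: 0.0
```

Call:
{"fn": "play_rows", "kwargs": {"commands": [{"xyz": [-0.028, -0.163, 0], "dr": [0, 0, 0.34], "fingers": -0.1}, {"xyz": [-0.028, -0.163, 0], "dr": [0, 0, 0.34], "fingers": -0.1}, {"xyz": [-0.028, -0.163, 0], "dr": [0, 0, 0.34], "fingers": -0.1}, {"xyz": [-0.028, -0.163, 0], "dr": [0, 0, 0.34], "fingers": -0.1}, {"xyz": [-0.028, -0.163, 0], "dr": [0, 0, 0.34], "fingers": -0.1}]}}

```text
time: 6.28
position: [0.4862, -0.2791, 0.1834]
tcp_rot: [0.716, 0.698, -0.0, -0.0]
ft_force: [0.4, -0.2, 0.1]
finger_gap: 0.0423
grip_force: 0.0
```

```bash
python3 - <<'E'
from h import *
d=grab('top'); C=cloud(d)
c=np.array([.5579,.0567]); e=np.array([.0689,.9976]); n=np.array([-e[1],e[0]]); J=lambda P:np.c_[(P-c)@e,(P-c)@n]
q=C[170:240,215:300].reshape(-1,3); t=q[(q[:,2]>.062)&(q[:,2]<.09)]; j=J(t[:,:2]); k=(j[:,0]>.06)&(j[:,0]<.12)
print(cv2.minAreaRect((j[k]*1000).astype(np.float32)),k.sum())
cv2.imwrite('pics/c4.png',cv2.resize(d['pixels'][150:300,215:465],None,fx=3,fy=3,interpolation=2))
s=ctrl.state(); print(s['position'],s['tcp_rot'])
E
```

```text
((86.68006134033203, 0.5894832611083984), (10.010583877563477, 50.40898132324219), 9.56662368774414) 116
[ 0.48554891 -0.28097306  0.18315938] [ 7.14565195e-01  6.99568213e-01 -7.91281383e-04 -5.21013649e-04]
```

View pics/c4.png

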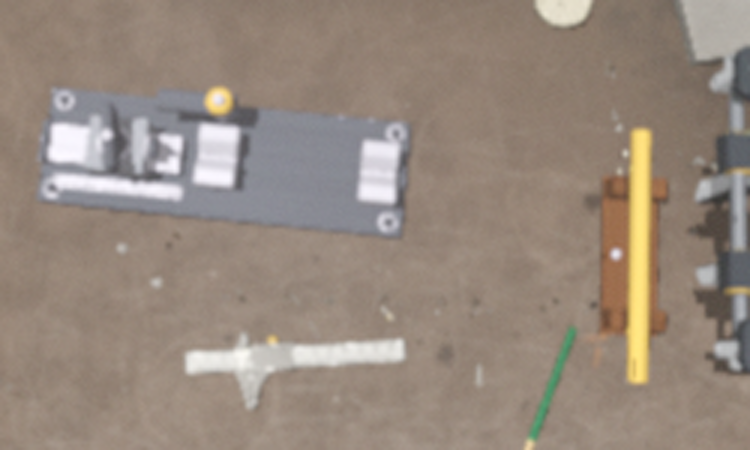

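The nut is at about 80.4° (1.40 rad) from the rail, and the wing centre is unchanged at jig x = 86.7 mm, so the stop did not shift. The rod runs along world x, at crop (640,130-380), so the closing line must be along y there. Refining the rod pose at its axis height.

```bash
python3 - <<'E'
from h import *
d=load('top'); hsv=cv2.cvtColor(d['pixels'],cv2.COLOR_BGR2HSV)
m=cv2.inRange(hsv,(14,110,90),(38,255,255)); m[:,:418]=0;m[:,440:]=0;m[:188]=0;m[282:]=0
k,l,s,c=cv2.connectedComponentsWithStats(m); i=1+s[1:,4].argmax(); print(s[i])
R=[]
for v in range(197,275):
    u=np.where(l[v]==i)[0]; R.append([(u.min()+u.max())/2,v])
P=plane(d,R,.032)[:,:2]; a=np.polyfit(P[:,0],P[:,1],1); print('y at .478,.488',np.polyval(a,[.478,.488]),'angle',np.degrees(np.arctan(a[0])))
e=plane(d,[[428,s[i,1]-.5],[428,s[i,1]+s[i,3]-.5]],.034); print(e)
E
```

```text
[423 193  11  85 690]
y at .478,.488 [-0.27711262 -0.2775309 ] angle -2.395174282225288
[[ 0.59125034 -0.28052341  0.034     ]
 [ 0.38825465 -0.27527484  0.034     ]]
```

Call:
{"fn": "play_rows", "kwargs": {"commands": [{"xyz": [-0.0075, 0.004, -0.03], "dr": [0, 0, -0.38], "fingers": -0.1}, {"xyz": [-0.0075, 0.004, -0.03], "dr": [0, 0, -0.38], "fingers": -0.1}, {"xyz": [-0.0075, 0.004, -0.03], "dr": [0, 0, -0.38], "fingers": -0.1}, {"xyz": [-0.0075, 0.004, -0.03], "dr": [0, 0, -0.38], "fingers": -0.1}, {"xyz": [-0.0075, 0.004, -0.03], "dr": [0, 0, -0.38], "fingers": -0.1}]}}

```text
time: 6.75
position: [0.4803, -0.27, 0.1534]
tcp_rot: [0.892, 0.453, -0.0, -0.001]
ft_force: [-0.5, -0.3, 0.6]
finger_gap: 0.0426
grip_force: 0.0
```

Call:
{"fn": "play_rows", "kwargs": {"commands": [{"xyz": [0, 0, -0.03], "dr": [0, 0, -0.38], "fingers": -0.1}, {"xyz": [0, 0, -0.03], "dr": [0, 0, -0.38], "fingers": -0.1}, {"xyz": [0, 0, -0.03], "dr": [0, 0, -0.38], "fingers": -0.1}, {"xyz": [0, 0, -0.03], "dr": [0, 0, -0.38], "fingers": -0.1}, {"xyz": [0, 0, -0.03], "dr": [0, 0, -0.38], "fingers": -0.1}]}}

```text
time: 7.17
position: [0.4803, -0.27, 0.1234]
tcp_rot: [0.985, 0.17, -0.0, -0.001]
ft_force: [-0.4, 0.7, -0.6]
finger_gap: 0.0423
grip_force: 0.0
```

Call:
{"fn": "play_rows", "kwargs": {"commands": [{"xyz": [0, 0, -0.03], "dr": [0, 0, -0.253], "fingers": -0.1}, {"xyz": [0, 0, -0.03], "dr": [0, 0, -0.253], "fingers": -0.1}, {"xyz": [0, 0, -0.03], "dr": [0, 0, -0.253], "fingers": -0.1}, {"xyz": [0, 0, -0.03], "dr": [0, 0, -0.253], "fingers": -0.1}, {"xyz": [0, 0, -0.03], "dr": [0, 0, -0.253], "fingers": -0.1}]}}

```text
time: 7.58
position: [0.4802, -0.2704, 0.0939]
tcp_rot: [1.0, -0.023, -0.0, -0.0]
ft_force: [0.6, 0.0, 0.1]
finger_gap: 0.0421
grip_force: 0.0
```

```bash
python3 - <<'E'
from h import *
d=grab('scene'); s=ctrl.state(); print(s['position'],s['tcp_rot'],s['joint_pos'].round(2) if hasattr(s['joint_pos'],'round') else s['joint_pos'])
cv2.imwrite('pics/c5.png',cv2.resize(d['pixels'][80:200,310:470],None,fx=4,fy=4,interpolation=2))
E
```

```text
[ 0.48016841 -0.27071013  0.09410395] [ 9.99765094e-01 -2.16718402e-02 -2.26419723e-04 -1.93935593e-04] [ 0.5   0.42 -0.06  1.89  0.03  0.83 -1.18]
```

View pics/c5.png

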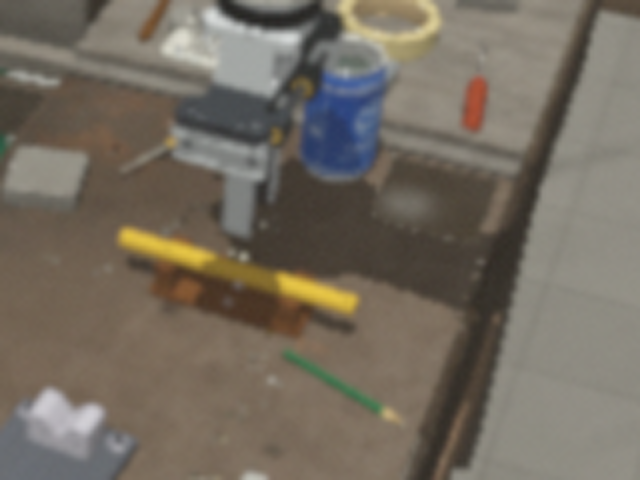

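The gripper is lined up above the middle of the rod between the cheeks, with the rod at crop (120,238)-(355,300). I'll correct y by -6.5 mm, go down and close.

Call:
{"fn": "play_rows", "kwargs": {"commands": [{"xyz": [-0.002, -0.0065, -0.01], "dr": [0, 0, 0], "fingers": -0.1}, {"xyz": [-0.002, -0.0065, -0.035], "dr": [0, 0, 0], "fingers": -0.1}, {"xyz": [-0.002, -0.0065, -0.06], "dr": [0, 0, 0], "fingers": -0.1}, {"xyz": [-0.002, -0.0065, -0.08], "dr": [0, 0, 0], "fingers": -0.1}, {"xyz": [-0.002, -0.0065, -0.08], "dr": [0, 0, 0], "fingers": -0.1}]}}

```text
time: 8.05
position: [0.4755, -0.2774, 0.0105]
tcp_rot: [1.0, -0.023, -0.002, -0.001]
ft_force: [-1.6, 0.1, 0.6]
finger_gap: 0.042
grip_force: 0.0
```

Call:
{"fn": "play_rows", "kwargs": {"commands": [{"xyz": [0, 0, 0], "dr": [0, 0, 0], "fingers": -0.5}, {"xyz": [0, 0, 0], "dr": [0, 0, 0], "fingers": -0.6}, {"xyz": [0, 0, 0], "dr": [0, 0, 0], "fingers": -0.75}, {"xyz": [0, 0, 0], "dr": [0, 0, 0], "fingers": -1}, {"xyz": [0, 0, 0], "dr": [0, 0, 0], "fingers": -1}]}}

```text
time: 8.47
position: [0.4784, -0.2777, 0.0154]
tcp_rot: [1.0, -0.023, 0.001, -0.0]
ft_force: [-1.6, 1.9, 7.1]
finger_gap: 0.0151
grip_force: 30.0
```

Call:
{"fn": "play_rows", "kwargs": {"commands": [{"xyz": [0, 0, 0], "dr": [0, 0, 0], "fingers": -1}, {"xyz": [0, 0, 0], "dr": [0, 0, 0], "fingers": -1}]}}

```text
time: 8.63
position: [0.4784, -0.2777, 0.0154]
tcp_rot: [1.0, -0.023, 0.001, -0.0]
ft_force: [-1.2, 3.7, 5.9]
finger_gap: 0.0151
grip_force: 30.0
```

Call:
{"fn": "play_rows", "kwargs": {"commands": [{"xyz": [0, 0, 0.01], "dr": [0, 0, 0], "fingers": -1}, {"xyz": [0, 0, 0.03], "dr": [0, 0, 0], "fingers": -1}, {"xyz": [0, 0, 0.055], "dr": [0, 0, 0], "fingers": -1}, {"xyz": [0, 0, 0.08], "dr": [0, 0, 0], "fingers": -1}, {"xyz": [0, 0, 0.1], "dr": [0, 0, 0], "fingers": -1}]}}

```text
time: 9.05
position: [0.4779, -0.2785, 0.1172]
tcp_rot: [1.0, -0.024, 0.001, 0.0]
ft_force: [0.2, -0.4, -3.2]
finger_gap: 0.0153
grip_force: 30.0
```

Call:
{"fn": "play_rows", "kwargs": {"commands": [{"xyz": [0.005, 0.017, 0], "dr": [0, 0, 0.06], "fingers": -1}, {"xyz": [0.01, 0.034, 0], "dr": [0, 0, 0.12], "fingers": -1}, {"xyz": [0.015, 0.051, 0], "dr": [0, 0, 0.19], "fingers": -1}, {"xyz": [0.02, 0.068, 0], "dr": [0, 0, 0.26], "fingers": -1}, {"xyz": [0.025, 0.085, 0], "dr": [0, 0, 0.33], "fingers": -1}]}}

```text
time: 9.47
position: [0.5028, -0.1926, 0.1155]
tcp_rot: [0.972, 0.236, 0.0, 0.0]
ft_force: [0.1, 0.5, -3.0]
finger_gap: 0.0152
grip_force: 30.0
```

Call:
{"fn": "play_rows", "kwargs": {"commands": [{"xyz": [0.005, 0.017, 0], "dr": [0, 0, 0.066], "fingers": -1}, {"xyz": [0.01, 0.034, 0], "dr": [0, 0, 0.132], "fingers": -1}, {"xyz": [0.015, 0.051, 0], "dr": [0, 0, 0.198], "fingers": -1}, {"xyz": [0.02, 0.068, 0], "dr": [0, 0, 0.264], "fingers": -1}, {"xyz": [0.025, 0.085, 0], "dr": [0, 0, 0.33], "fingers": -1}]}}

```text
time: 9.88
position: [0.5278, -0.1078, 0.1154]
tcp_rot: [0.879, 0.477, -0.0, 0.0]
ft_force: [0.3, -0.0, -3.2]
finger_gap: 0.0152
grip_force: 30.0
```

Call:
{"fn": "play_rows", "kwargs": {"commands": [{"xyz": [0.005, 0.017, 0], "dr": [0, 0, 0.07], "fingers": -1}, {"xyz": [0.01, 0.034, 0], "dr": [0, 0, 0.14], "fingers": -1}, {"xyz": [0.015, 0.051, 0], "dr": [0, 0, 0.21], "fingers": -1}, {"xyz": [0.02, 0.068, 0], "dr": [0, 0, 0.27], "fingers": -1}, {"xyz": [0.024, 0.086, 0], "dr": [0, 0, 0.325], "fingers": -1}]}}

```text
time: 10.3
position: [0.552, -0.0221, 0.1153]
tcp_rot: [0.73, 0.683, -0.0, 0.001]
ft_force: [0.5, -0.5, -2.2]
finger_gap: 0.0149
grip_force: 30.0
```

Call:
{"fn": "play_rows", "kwargs": {"commands": [{"xyz": [0, 0, 0], "dr": [0, 0, 0], "fingers": -1}, {"xyz": [0, 0, 0], "dr": [0, 0, 0], "fingers": -1}]}}

```text
time: 10.47
position: [0.5517, -0.0218, 0.1151]
tcp_rot: [0.731, 0.682, -0.0, 0.0]
ft_force: [0.3, -0.1, -2.7]
finger_gap: 0.0153
grip_force: 30.0
```

```bash
python3 - <<'E'
from h import *
d=grab('scene'); s=ctrl.state(); q=s['tcp_rot']; print(s['position'],q,'rod dir',np.degrees(2*np.arctan2(q[1],q[0])),s['ft_force'],s['moment'])
hsv=cv2.cvtColor(d['pixels'],cv2.COLOR_BGR2HSV); m=cv2.inRange(hsv,(18,130,90),(36,255,255)); m[:130]=0; m[300:]=0; m[:,:200]=0; m[:,430:]=0
k,l,st,c=cv2.connectedComponentsWithStats(m)
for i in range(1,k):
    if st[i,4]>30: print(st[i])
cv2.imwrite('pics/c6.png',cv2.resize(d['pixels'][130:290,230:430],None,fx=4,fy=3.5,interpolation=2))
E
```

```text
[ 0.5516435  -0.02281396  0.11494756] [ 7.32188466e-01  6.81101948e-01 -2.30203846e-04  3.66109185e-04] rod dir 85.8596364710792 [ 1.22712111 -0.62042996 -3.57993178] [-0.14116814 -0.06899381 -0.04722146]
[296 165  23  32 227]
```

View pics/c6.png

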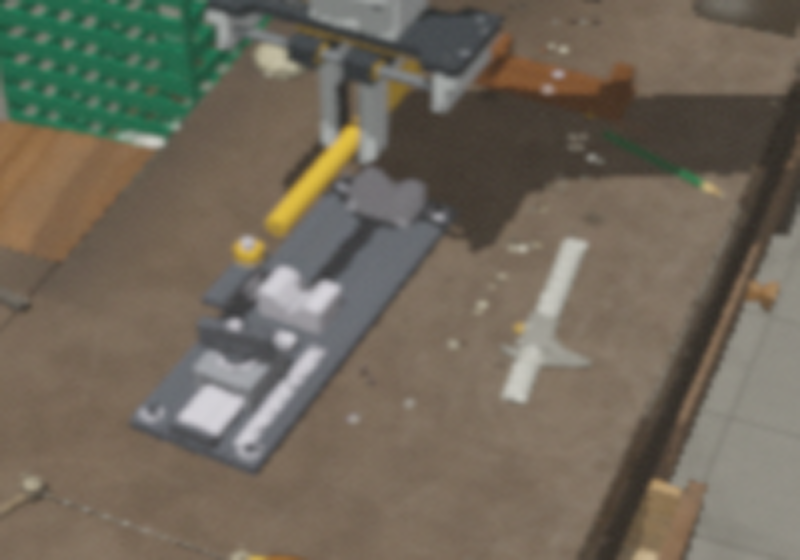

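The rod hangs in line above the jig, tip at crop (278,225), with the vee blocks below at (380,195) and (300,290). Lowering it.

Call:
{"fn": "play_rows", "kwargs": {"commands": [{"xyz": [0.0008, 0, -0.015], "dr": [0, 0, 0], "fingers": -1}, {"xyz": [0.0008, 0, -0.035], "dr": [0, 0, 0], "fingers": -1}, {"xyz": [0.0008, 0, -0.055], "dr": [0, 0, 0], "fingers": -1}, {"xyz": [0.0008, 0, -0.075], "dr": [0, 0, 0], "fingers": -1}, {"xyz": [0.0008, 0, -0.083], "dr": [0, 0, 0], "fingers": -1}]}}

```text
time: 10.93
position: [0.5512, -0.0236, 0.0295]
tcp_rot: [0.733, 0.681, -0.001, -0.001]
ft_force: [-0.9, 0.0, -4.5]
finger_gap: 0.0152
grip_force: 30.0
```

Call:
{"fn": "play_rows", "kwargs": {"commands": [{"xyz": [0, 0, -0.002], "dr": [0, 0, 0], "fingers": -1}, {"xyz": [0, 0, -0.004], "dr": [0, 0, 0], "fingers": -1}, {"xyz": [0, 0, -0.006], "dr": [0, 0, 0], "fingers": -1}, {"xyz": [0, 0, -0.008], "dr": [0, 0, 0], "fingers": -1}, {"xyz": [0, 0, -0.008], "dr": [0, 0, 0], "fingers": -1}]}}

```text
time: 11.35
position: [0.5528, -0.0224, 0.0238]
tcp_rot: [0.732, 0.681, 0.0, 0.0]
ft_force: [-0.3, 0.6, -3.1]
finger_gap: 0.0151
grip_force: 30.0
```

Call:
{"fn": "play_rows", "kwargs": {"commands": [{"xyz": [0, 0, -0.001], "dr": [0, 0, 0], "fingers": -1}, {"xyz": [0, 0, -0.002], "dr": [0, 0, 0], "fingers": -1}, {"xyz": [0, 0, -0.0025], "dr": [0, 0, 0], "fingers": -1}, {"xyz": [0, 0, -0.0025], "dr": [0, 0, 0], "fingers": -1}, {"xyz": [0, 0, -0.0025], "dr": [0, 0, 0], "fingers": -1}]}}

```text
time: 11.77
position: [0.5528, -0.0223, 0.0222]
tcp_rot: [0.732, 0.682, -0.0, 0.0]
ft_force: [-8.7, -0.5, 20.2]
finger_gap: 0.015
grip_force: 30.0
```

Call:
{"fn": "play_rows", "kwargs": {"commands": [{"xyz": [-0.0005, 0, 0], "dr": [0, 0, 0], "fingers": -1}, {"xyz": [-0.0008, 0, 0], "dr": [0, 0, 0], "fingers": -1}, {"xyz": [-0.0008, 0, 0], "dr": [0, 0, 0], "fingers": -1}]}}

```text
time: 12.02
position: [0.5523, -0.0222, 0.0219]
tcp_rot: [0.732, 0.682, 0.0, 0.001]
ft_force: [-3.0, 0.4, 10.5]
finger_gap: 0.0149
grip_force: 30.0
```

```bash
python3 - <<'E'
from h import *
s=ctrl.state(); print(s['position'],s['tcp_rot'],s['ft_force'],s['moment'])
E
```

```text
[ 0.55234573 -0.02220078  0.02189603] [7.31713361e-01 6.81612112e-01 3.92635281e-04 5.76666460e-04] [-3.01572524  0.39219381 10.54980083] [-0.07001857  0.62817314 -0.05286831]
```

Call:
{"fn": "play_rows", "kwargs": {"commands": [{"xyz": [-0.0003, 0.001, 0], "dr": [0, 0, 0], "fingers": -1}, {"xyz": [-0.0001, 0.004, 0], "dr": [0, 0, 0], "fingers": -1}, {"xyz": [0.0001, 0.007, 0], "dr": [0, 0, 0], "fingers": -1}, {"xyz": [0.0003, 0.01, 0], "dr": [0, 0, 0], "fingers": -1}, {"xyz": [0.0005, 0.013, 0], "dr": [0, 0, 0], "fingers": -1}]}}

```text
time: 12.43
position: [0.5526, -0.0104, 0.0214]
tcp_rot: [0.732, 0.681, -0.0, 0.001]
ft_force: [-1.3, -8.2, 5.8]
finger_gap: 0.0151
grip_force: 30.0
```

Call:
{"fn": "play_rows", "kwargs": {"commands": [{"xyz": [0, 0.0005, 0], "dr": [0, 0, 0], "fingers": -1}, {"xyz": [0.0001, 0.001, 0], "dr": [0, 0, 0], "fingers": -1}, {"xyz": [0.0001, 0.0015, 0], "dr": [0, 0, 0], "fingers": -1}, {"xyz": [0.0001, 0.002, 0], "dr": [0, 0, 0], "fingers": -1}]}}

```text
time: 12.77
position: [0.5528, -0.0085, 0.0214]
tcp_rot: [0.732, 0.681, -0.0, 0.001]
ft_force: [-0.5, -7.9, 5.2]
finger_gap: 0.0153
grip_force: 30.0
```

Call:
{"fn": "play_rows", "kwargs": {"commands": [{"xyz": [0, 0.001, 0.0002], "dr": [0, 0, 0], "fingers": -1}, {"xyz": [0.0001, 0.002, 0.0002], "dr": [0, 0, 0], "fingers": -1}, {"xyz": [0.0002, 0.003, 0.0002], "dr": [0, 0, 0], "fingers": -1}]}}

```text
time: 13.02
position: [0.553, -0.0045, 0.0214]
tcp_rot: [0.732, 0.681, 0.0, 0.0]
ft_force: [1.0, -5.8, 3.4]
finger_gap: 0.0152
grip_force: 30.0
```

Call:
{"fn": "play_rows", "kwargs": {"commands": [{"xyz": [0, 0.0005, 0], "dr": [0, 0, 0], "fingers": -1}, {"xyz": [0.0001, 0.001, 0], "dr": [0, 0, 0], "fingers": -1}]}}

```text
time: 13.18
position: [0.5531, -0.0036, 0.0214]
tcp_rot: [0.732, 0.681, 0.0, 0.0]
ft_force: [1.8, -5.9, 4.2]
finger_gap: 0.015
grip_force: 30.0
```

Call:
{"fn": "play_rows", "kwargs": {"commands": [{"xyz": [0.0002, 0.0005, 0], "dr": [0, 0, 0], "fingers": -1}, {"xyz": [0.0002, 0.001, 0], "dr": [0, 0, 0], "fingers": -1}]}}

```text
time: 13.35
position: [0.5531, -0.0029, 0.0214]
tcp_rot: [0.732, 0.681, -0.0, 0.0]
ft_force: [1.1, -6.1, 4.2]
finger_gap: 0.0153
grip_force: 30.0
```

Call:
{"fn": "play_rows", "kwargs": {"commands": [{"xyz": [0.0001, 0.0005, 0], "dr": [0, 0, 0], "fingers": -1}, {"xyz": [0.0001, 0.001, 0], "dr": [0, 0, 0], "fingers": -1}]}}

```text
time: 13.52
position: [0.5532, -0.0019, 0.0214]
tcp_rot: [0.732, 0.681, -0.0, 0.0]
ft_force: [-0.9, -6.7, 4.2]
finger_gap: 0.0153
grip_force: 30.0
```

Call:
{"fn": "play_rows", "kwargs": {"commands": [{"xyz": [0, 0.0003, 0], "dr": [0, 0, 0], "fingers": -1}, {"xyz": [0, 0.0006, 0], "dr": [0, 0, 0], "fingers": -1}]}}

```text
time: 13.68
position: [0.5533, -0.0012, 0.0214]
tcp_rot: [0.732, 0.681, -0.0, 0.0]
ft_force: [0.5, -7.2, 3.5]
finger_gap: 0.0155
grip_force: 30.0
```

Call:
{"fn": "play_rows", "kwargs": {"commands": [{"xyz": [0, 0.0003, 0], "dr": [0, 0, 0], "fingers": -1}, {"xyz": [0, 0.0006, 0], "dr": [0, 0, 0], "fingers": -1}]}}

```text
time: 13.85
position: [0.5533, -0.0007, 0.0214]
tcp_rot: [0.732, 0.681, -0.0, 0.0]
ft_force: [1.4, -8.5, 3.1]
finger_gap: 0.0152
grip_force: 30.0
```

Call:
{"fn": "play_rows", "kwargs": {"commands": [{"xyz": [0, 0.0003, 0], "dr": [0, 0, 0], "fingers": -1}, {"xyz": [0, 0.0006, 0], "dr": [0, 0, 0], "fingers": -1}]}}

```text
time: 14.02
position: [0.5533, -0.0006, 0.0214]
tcp_rot: [0.732, 0.681, -0.0, 0.001]
ft_force: [1.5, -10.8, 4.5]
finger_gap: 0.015
grip_force: 30.0
```

Call:
{"fn": "play_rows", "kwargs": {"commands": [{"xyz": [0, 0.0003, 0], "dr": [0, 0, 0], "fingers": -1}, {"xyz": [0, 0.0006, 0], "dr": [0, 0, 0], "fingers": -1}, {"xyz": [0, 0.0006, 0], "dr": [0, 0, 0], "fingers": -1}]}}

```text
time: 14.27
position: [0.5533, -0.0006, 0.0214]
tcp_rot: [0.732, 0.681, -0.001, 0.001]
ft_force: [0.7, -11.4, 4.5]
finger_gap: 0.0151
grip_force: 30.0
```

Call:
{"fn": "play_rows", "kwargs": {"commands": [{"xyz": [0, 0, 0], "dr": [0, 0, 0], "fingers": -1}, {"xyz": [0, 0, 0], "dr": [0, 0, 0], "fingers": -1}, {"xyz": [0, 0, 0], "dr": [0, 0, 0], "fingers": -1}, {"xyz": [0, 0, 0], "dr": [0, 0, 0], "fingers": -1}, {"xyz": [0, 0, 0], "dr": [0, 0, 0], "fingers": -1}]}}

```text
time: 14.68
position: [0.5533, -0.0006, 0.0214]
tcp_rot: [0.732, 0.681, -0.001, 0.001]
ft_force: [1.3, -13.2, 4.8]
finger_gap: 0.0149
grip_force: 30.0
```

Call:
{"fn": "play_rows", "kwargs": {"commands": [{"xyz": [0, 0.0004, 0], "dr": [0, 0, 0], "fingers": -1}, {"xyz": [0, 0.0008, 0], "dr": [0, 0, 0], "fingers": -1}, {"xyz": [0.0001, 0.0012, 0], "dr": [0, 0, 0], "fingers": -1}]}}

```text
time: 14.93
position: [0.5533, -0.0005, 0.0214]
tcp_rot: [0.732, 0.681, -0.001, 0.001]
ft_force: [-0.6, -19.2, 5.8]
finger_gap: 0.0151
grip_force: 30.0
```

Call:
{"fn": "play_rows", "kwargs": {"commands": [{"xyz": [0, 0, 0], "dr": [0, 0, 0], "fingers": -1}, {"xyz": [0, 0, 0], "dr": [0, 0, 0], "fingers": -1}, {"xyz": [0, 0, 0], "dr": [0, 0, 0], "fingers": -1}, {"xyz": [0, 0, 0], "dr": [0, 0, 0], "fingers": -1}, {"xyz": [0, 0, 0], "dr": [0, 0, 0], "fingers": -1}]}}

```text
time: 15.35
position: [0.5533, -0.0005, 0.0214]
tcp_rot: [0.732, 0.681, -0.001, 0.001]
ft_force: [0.9, -17.2, 5.3]
finger_gap: 0.015
grip_force: 30.0
```

```bash
python3 - <<'E'
from h import *
F=[]
for i in range(6):
    d=grab('scene' if i else 'top'); s=ctrl.state(); F.append(s['ft_force'])
print(np.round(F,1),s['position'],s['tcp_rot'],s['moment'])
cv2.imwrite('pics/c7.png',cv2.resize(d['pixels'][150:280,240:370],None,fx=5,fy=4.5,interpolation=2))
E
```

```text
[[  0.7 -17.6   5.6]
 [ -0.2 -17.7   6. ]
 [  0.  -17.4   5.6]
 [  0.7 -17.8   5.3]
 [  0.5 -18.4   6. ]
 [  0.4 -17.4   5.5]] [ 5.53302854e-01 -5.11917950e-04  2.13846937e-02] [ 0.73248607  0.68078015 -0.00107469  0.00117553] [-4.16055579e+00 -1.64855991e-01 -3.39911441e-03]
```

View pics/c7.png

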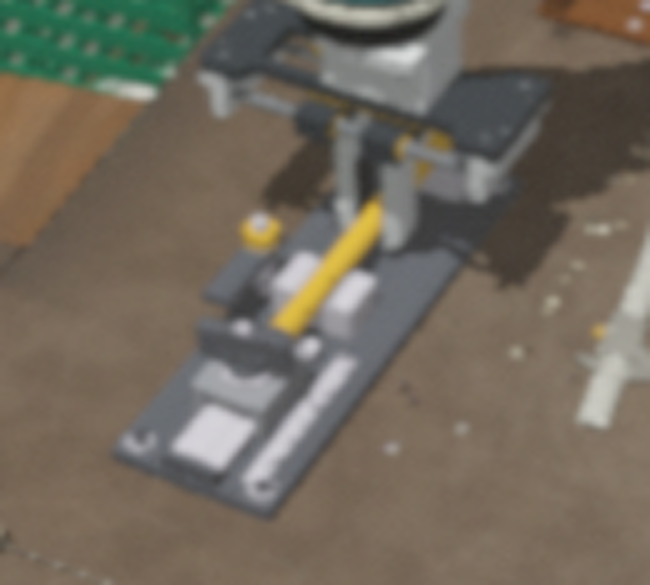

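The rod lies in both vees with its tip against the anvil at crop (290,325). The wing is square across the rail at (240,345). The push is steady at 17.6 N in total; less the roughly 6 N of drag seen while sliding, that leaves about 12 N on the stop. Handing in.

```bash
python3 -c "
from cell import ctrl
print(ctrl.sign_off())"
```

```text
the job is handed in; nothing more can be done
None
```

I've handed the job in: the wing nut is tight at about 1.40 rad with the stop where it was set, and the rod is in both vees, still held against the stop with about 12 N. That push is an estimate (17.6 N measured less about 6 N of sliding drag), and the sign-off returned no verdict.

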